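# Set up and start the dessert decorating turntable

## Robot

A 6-joint arm with a two-finger parallel gripper is mounted at the origin on the work surface. World frame = base frame: x ahead of the robot, y to its left, z up, the work surface at z = 0. Lengths are in mm, angles in rad, forces in N, time in s.
With the tool pointing down it reaches from about 350 to 775 mm from the base axis. Payload 7.3 kg.
Tool frame: the origin (TCP) lies at the very end of the fingers, on their centre line; the grasp point (between the pads) lies 19 mm behind it; z points along the fingers, y is the line along which they close (so a half turn about z gives the same grasp; the last joint's range is limited). The gripper opens to 92 mm and grips with 3 to 60 N. Pads are 19 mm wide; open, the fingers measure 130 mm over their backs; the gripper's body (75 mm by 190 mm) begins 47 mm behind the grasp point.
Start: joints at [-1.326, 0.342, 1.524, -0, 1.275, -0.146], TCP at [200.011, -485.428, 226.741] pointing down, gripper open.
Joint ranges: [-2.53, 2.53], [-0.77, 2.02], [0.04, 2.7], [-1, 4.14], [0.28, 2.66], [-3.11, 3.11]. Speed limits (rad/s): [2.57, 2.57, 3.14, 3.14, 3.14, 3.14].

## Interface

Orientations are given as [roll, pitch, yaw] about the fixed x, y, z axes, in that order (R = Rz(yaw) Ry(pitch) Rx(roll)).
In Python, from plant import get_obs, capture, close_job gives the robot as it stands. The module is installed in compiled form; this text tells all that it offers.
- The arm moves only by the shell command python3 -m handwheel 'ROWS'. ROWS is JSON, a list of rows, each a list of 3 entries, a list of its own where there are three numbers: the turn, a rotation vector about the tool's x, y, z in degrees, then the shift along the tool's x, y, z in m, then the opening, from 0 (shut) to 1 (fully open). A call has 1 to 12 rows; each row is the pose to reach, as a shift and turn from the pose commanded when the call began, along the tool's axes at that moment; what a row does not reach only later rows make up. A row lasts 1/10 s, in which the tool goes at most 50 mm and 8.59 degrees, less where a joint would pass 70% of its speed; a pose out of reach is approached as far as the arm can. A call with a gripper value outside its range is refused whole. The fingers move at their own pace and stop on an object; the grip force is fixed at half the most. Time passes only in rows, so rows that repeat a pose let the fingers close. It gives the time, the measured TCP pose, the force, the opening and the grip force at its end, in the units of the state.
- get_obs(): the state, without advancing time (a new reading comes with each control period).
- capture(name): name is "scene" or "top" or "wrist"; returns a dict with "image" (480x640x3 uint8, red, green, blue), "depth" (480x640 float32, mm along the optical axis (not along the pixel's ray), 0 where there is no reading), "fx", "fy", "cx", "cy" (pixels), "k1" (the pictures are not rectified: a ray, as slopes to the right and down, at radius r is drawn at 1 + k1 r^2 times it, then the intrinsics apply), "camera_from_world" (4x4, takes a point from world to camera coordinates). Camera axes: x right, y down, z forward; pixel columns grow to the right and rows downward; lengths in mm; the calibration is good to about 2 mm. A picture is of the moment at which its call begins.
- close_job(): hands the job in; it is judged then, once.
The state is a dict: "time": time; "joint_positions": joint angles; "dq": joint speeds; "tau": joint torques, N m; "tool_pos": TCP position; "tcp_rot": TCP orientation; "contact_force": force on the tool from outside, world axes, zero at the start; "moment": the same for the moment, N m; "grip_width": finger opening in mm; "finger_force": force on a finger pad.
Only numpy, scipy, OpenCV 4.12 (cv2) and the standard library are available. Lean on these libraries where they do the work, as an engineer would, in place of code of your own. Each camera call takes 0.05 s, during which the arm holds its last target. There are 200 camera calls.

## Task

Get the decorating turntable ready and start it: swing its folded arm all the way out until it clicks home, slip the footed dessert stand down over the arm's spigot until it sits flush on the shoulder, and stand every green dessert cup from the small square pan upright on the stand's plate. Then press the green start key, just until it clicks and no further, and let go. Do not press the key before everything is loaded, and leave the other kitchen things where they are.

Things in the scene. Friction and masses are not known exactly. Their poses are not given: they have to be found in the camera images.
- console: Control console of a table-top decorating turntable: a white box 240 mm (its x) by 160 mm (its y), top 75 mm above the table, with a plum panel. Fixed to the table. Origin at the centre of its underside; its x axis points away from its front, its y axis to its left; the start key is in the front part of the top, the steel swing arm is hinged on its -y side.
- swing_arm (a joint): Angle (rad) of the steel swing arm about its upright hinge: 0 folded alongside the console (pointing to its -x), growing counter-clockwise from above to 1.571 fully out (pointing to its -y), at its stop. A spring detent resists from about 1.15 to 1.37 rad (about 2 N at the spigot), springing back if let go; past it, it draws the arm to the stop and holds it. Elsewhere the arm stays where it is left.
- swing_arm_hinge (a point): A point on the upright hinge axis of the swing arm, 50 mm above the table.
- spigot (a point): Foot of the upright brass spigot at the end of the swing arm, 150 mm from the hinge axis: centre of the top face of the grey round shoulder (70 mm diameter, 50 mm above the table) on which the stand rests. The spigot is 26 mm in diameter, rises 46 mm above this point and tapers over its last 8 mm to 14 mm. Axis z up; x points from the spigot to the hinge. It can be gripped from above to swing the arm (nearest console wall is 40 mm from its axis).
- start_key (a joint): Depth (m) of the green tactile dome start key: 0 released, travel 0.006 straight down. It starts to give at about 2 N, its force rises to a peak of about 4.2 N at about 1 mm, then clicks: it falls to about 2 N at 2.4 mm, is back at about 4 N at 3.4 mm and climbs to about 7 to 8 N at 5 mm. Counts as clicked from 1.6 mm, as pressed too far beyond 5 mm. Springs back when let go.
- key_top (a point): Centre of the top face of the green start key (26 mm diameter), 10 mm above the console's top when released.
- stand: Footed dessert stand of aluminium, 0.5 kg: round plate 180 mm in diameter with a raised rim (3 mm thick, 7 mm high) on a hollow foot of 60 mm outer and 30 mm inner diameter, open below, 50 mm deep, whose bore slips over the spigot. Origin at the centre of the foot's underside, z up. The plate's upper face is 58 mm above the origin. A black knob, 24 mm in diameter, stands at the plate's centre from 58 to 100 mm above the origin, to lift it by.
- pan: Small square steel pan, 170 mm (x) by 170 mm (y), fixed, floor 4 mm thick, rim 10 mm high, on which the cups stand at first. Origin at the centre of its underside.
- cup1: Lidded dessert cup: dark green upright round pot with a white lid and a yellow dot, 42 mm in diameter, 40 mm tall, 60 g. Origin at the centre of its underside, z up. May be absent.
- cup2: Lidded dessert cup: dark green upright round pot with a white lid and a yellow dot, 42 mm in diameter, 40 mm tall, 60 g. Origin at the centre of its underside, z up. May be absent.
- cup3: Lidded dessert cup: dark green upright round pot with a white lid and a yellow dot, 42 mm in diameter, 40 mm tall, 60 g. Origin at the centre of its underside, z up. May be absent.
- cup4: Lidded dessert cup: dark green upright round pot with a white lid and a yellow dot, 42 mm in diameter, 40 mm tall, 60 g. Origin at the centre of its underside, z up. May be absent.
- bowl: Bystander: steel bowl, 90 mm wide, 40 mm tall; origin at its underside. Leave alone.
- bottle: Bystander: amber bottle, 54 mm wide, 120 mm tall; origin at its underside. Leave alone.
- mug: Bystander: white mug, 70 mm wide, 70 mm tall; origin at its underside. Leave alone.
- jar: Bystander: jar with yellow cap, 66 mm wide, 85 mm tall; origin at its underside. Leave alone.
- brush: Bystander: brush lying on the table; origin at its underside. Leave alone.
- spatula: Bystander: spatula lying on the table; origin at its underside. Leave alone.
- spoon: Bystander: spoon lying on the table; origin at its underside. Leave alone.
Mind the look-alikes: they are no part of the job. Leave any purple look-alike of the cup3 alone. What is shaped like the cup1 but brown is not meant.

How it is judged:
By the outcome, as a careful person would: the job done as asked, in the order asked, and still so for the second after the job is handed in, with the robot touching nothing.
Of cup1, cup2, cup3, cup4 only 3 to 4 are there at a start; the rules pass over those that are not, and their reading is None.
At some moment in a run one of cup1, cup2, cup3, cup4 may be knocked a few centimetres aside while the robot is not near it.
It also fails if it takes over 210 s, if anything falls off the work surface, if the arm or the gripper's body presses on something with over 40 N, if the wrist force passes 120 N, or if a joint passes its speed limit or range.

## Working session

There is one attempt and no reset: what is moved stays moved. The work goes in short steps, Python scripts to look and compute and a shell command to move; the robot and the scene stay as the last step left them, time stands still between calls to the robot, and variables do not carry over. Pictures are saved under pics/ and viewed, at most 14 in all, crops included, and the job is handed in when it is done.

```bash
mkdir -p pics; cat > h.py <<'E'
import numpy as np, cv2
from plant import get_obs, capture
def snap(n,f=None):
    c=capture(n)
    if f: cv2.imwrite('pics/'+f,cv2.cvtColor(c['image'],cv2.COLOR_RGB2BGR))
    return c
def ray(c,u,v):
    d=np.array([(u-c['cx'])/c['fx'],(v-c['cy'])/c['fy']]); s=d.copy()
    for _ in range(20): s=d/(1+c['k1']*(s@s))
    T=np.array(c['camera_from_world']); R=T[:3,:3]
    o=-R.T@T[:3,3]; return o,R.T@np.array([s[0],s[1],1.])
def onz(c,u,v,z):
    o,d=ray(c,u,v); return o+d*(z-o[2])/d[2]
def dep(c,u,v):
    o,d=ray(c,u,v); return o+d*c['depth'][int(v),int(u)]
E
python3 - <<'E'
from h import *
for n in('scene','top'):
    c=snap(n,n+'1.png'); print(n,ray(c,c['cx'],c['cy']),c['fx'],c['k1'])
o=get_obs(); print(o)
E
```

```text
scene (array([1123.66074161, -732.49981473,  836.36471743]), array([-0.47389492,  0.59116369, -0.65264776])) 492.18114002161786 -0.003386368087559452
top (array([ 361.07499802,  -30.64671996, 1402.94264118]), array([ 0.14869238, -0.00445915, -0.98887345])) 463.85791761963816 0.020969463275253224
{'time': 0.1, 'joint_positions': array([-1.32595274e+00,  3.42639315e-01,  1.52492824e+00, -1.35692387e-05,
        1.27538400e+00, -1.45991659e-01]), 'dq': array([-0.00017585, -0.00157029, -0.0019709 ,  0.00168711, -0.00039887,
        0.00087451]), 'tau': array([ 1.77340215e-03, -4.32004988e+01, -2.44694370e+01,  7.18510081e-02,
        5.26590343e-02, -3.87635941e-05]), 'tool_pos': array([ 199.93644815, -485.04661569,  226.119227  ]), 'tcp_rot': array([-3.14024632e+00, -1.84845865e-04,  3.90839085e-01]), 'contact_force': array([-1.04040853, -0.82603582,  0.59821204]), 'moment': array([-0.02191454,  0.00779564,  0.03376944]), 'finger_force': 0.0, 'grip_width': 91.6377574466491}
```

View pics/top1.png

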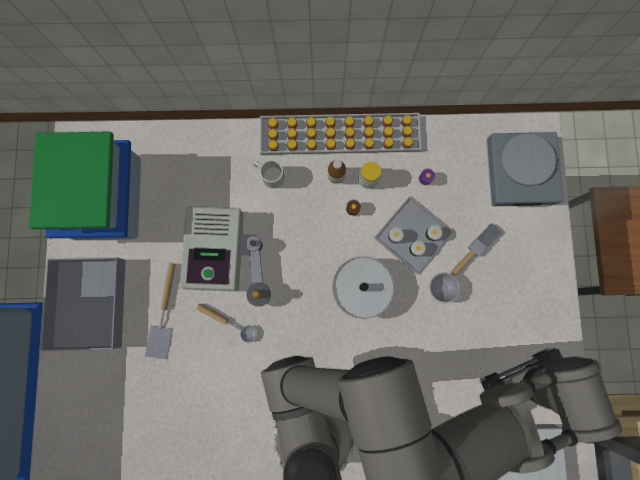

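View pics/scene1.png

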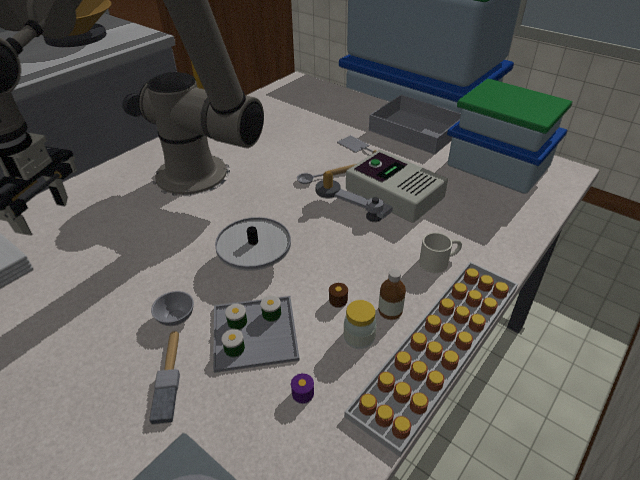

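The top view shows the spigot at (258,294), hinge (254,243), key (208,273), stand knob (364,287), three green cups at (397,235), (434,232), (418,248); the scene view agrees (brown and purple look-alikes are outside the pan).

```bash
cat >> h.py <<'E'
def blobs(c,lo,hi,amin=15,roi=None):
    h=cv2.cvtColor(c['image'],cv2.COLOR_RGB2HSV); m=cv2.inRange(h,np.array(lo),np.array(hi))
    if roi: k=np.zeros_like(m); k[roi[1]:roi[3],roi[0]:roi[2]]=255; m&=k
    n,l,s,ce=cv2.connectedComponentsWithStats(m)
    return [(ce[i].round(1),s[i,4],s[i,2],s[i,3]) for i in range(1,n) if s[i,4]>=amin]
E
python3 - <<'E'
from h import *
c=snap('top')
print('yellow dots');
for b in blobs(c,(15,90,110),(35,255,255),4,(375,195,455,275)): print(b,onz(c,*b[0],40+4).round(0))
print('spigot')
for b in blobs(c,(10,90,60),(30,255,255),8,(240,275,280,310)): print(b,onz(c,*b[0],96).round(0),dep(c,*b[0]).round(0))
print('key')
for b in blobs(c,(40,80,60),(90,255,255),8,(185,245,235,290)): print(b,onz(c,*b[0],85).round(0),dep(c,*b[0]).round(0))
print('knob')
for b in blobs(c,(0,0,0),(179,255,45),8,(350,270,380,300)): print(b,onz(c,*b[0],90).round(0),dep(c,*b[0]).round(0))
for n,u,v,z in [('hinge',254,243,65),('plate',364,287,58),('plateL',334,287,65),('plateR',395,287,65)]: print(n,onz(c,u,v,z).round(0),dep(c,u,v).round(0))
for n,u,v in [('conBL',188,208),('conBR',240,208),('conFL',182,288),('conFR',237,290)]: print(n,onz(c,u,v,75).round(0))
for p in [(437,199),(377,237),(417,271),(455,235)]: print('pan',onz(c,*p,10).round(0))
c=snap('scene')
for b in blobs(c,(10,90,60),(30,255,255),8,(315,160,360,200)): print('spig',b,onz(c,*b[0],85).round(0),dep(c,*b[0]).round(0))
for b in blobs(c,(0,0,0),(179,255,45),8,(240,222,265,250)): print('knob',b,onz(c,*b[0],80).round(0))
E
```

```text
yellow dots
(array([434.8, 231.6]), np.int32(16), np.int32(5), np.int32(4)) [ 587. -374.   44.]
(array([396.2, 233.8]), np.int32(17), np.int32(5), np.int32(5)) [ 582. -259.   44.]
(array([418. , 247.5]), np.int32(16), np.int32(5), np.int32(4)) [ 540. -322.   44.]
(array([453.3, 271.1]), np.int32(10), np.int32(3), np.int32(5)) [ 468. -421.   44.]
spigot
(array([256.7, 293.6]), np.int32(70), np.int32(11), np.int32(8)) [412. 148.  96.] [413. 149.  89.]
key
(array([208.2, 253.8]), np.int32(57), np.int32(18), np.int32(4)) [529. 288.  85.] [529. 288.  85.]
(array([207.1, 272.7]), np.int32(58), np.int32(9), np.int32(8)) [475. 290.  85.] [475. 291.  81.]
knob
(array([363.6, 286.6]), np.int32(49), np.int32(8), np.int32(8)) [ 426. -153.   90.] [ 425. -152.  100.]
hinge [560. 160.  65.] [561. 161.  58.]
plate [ 426. -157.   58.] [ 424. -153.  100.]
plateL [428. -70.  65.] [428. -70.  55.]
plateR [ 424. -245.   65.] [ 428. -256.   -4.]
conBL [666. 351.  75.]
conBR [663. 199.  75.]
conFL [434. 363.  75.]
conFR [425. 207.  75.]
pan [ 694. -395.   10.]
pan [ 579. -206.   10.]
pan [ 473. -322.   10.]
pan [ 581. -443.   10.]
spig (array([332.2, 175.3]), np.int32(216), np.int32(31), np.int32(24)) [426. 159.  85.] [428. 158.  86.]
knob (array([252. , 235.5]), np.int32(164), np.int32(11), np.int32(18)) [ 430. -153.   80.]
```

```bash
cat >> h.py <<'E'
from scipy.spatial.transform import Rotation as Ro
def go(*ts):
    "targets (x,y,z,yaw) -> rows from current pose; tool down"
    o=get_obs(); R=Ro.from_euler('xyz',o['tcp_rot']); p=o['tool_pos']
    print('at',p.round(1),'rpy',o['tcp_rot'].round(3),'F',o['contact_force'].round(1),'w',round(o['grip_width'],1),'t',round(o['time'],1))
    for t in ts:
        d=R.inv().apply(np.array(t[:3])-p)/1000
        r=(R.inv()*Ro.from_euler('xyz',[np.pi,0,t[3]])).as_rotvec(degrees=True)
        print(t,'turn',r.round(1),'shift',d.round(4))
E
python3 -c "
from h import *
go((450,-100,240,1.2),(412,149,220,1.57))"
```

```text
at [ 199.9 -485.2  226.3] rpy [-3.141 -0.     0.391] F [ 1.4 -0.5 -0.1] w 91.8 t 0.2
(450, -100, 240, 1.2) turn [ -0.   -0.  -46.4] shift [ 0.3779 -0.2609 -0.0134]
(412, 149, 220, 1.57) turn [ -0.   -0.  -67.6] shift [ 0.4377 -0.5056  0.0068]
```

```bash
python3 -m handwheel '[[[0,0,-46],[0.378,-0.261,-0.013],1],[[0,0,-46],[0.378,-0.261,-0.013],1],[[0,0,-46],[0.378,-0.261,-0.013],1],[[0,0,-46],[0.378,-0.261,-0.013],1],[[0,0,-46],[0.378,-0.261,-0.013],1],[[0,0,-46],[0.378,-0.261,-0.013],1],[[0,0,-46],[0.378,-0.261,-0.013],1],[[0,0,-46],[0.378,-0.261,-0.013],1],[[0,0,-46],[0.378,-0.261,-0.013],1],[[0,0,-68],[0.438,-0.506,0.007],1],[[0,0,-68],[0.438,-0.506,0.007],1],[[0,0,-68],[0.438,-0.506,0.007],1]]'
python3 -m handwheel '[[[0,0,0],[0,0,0],1]]'
python3 -c "
from h import *
go((412,149,220,1.57))"
```

```text
time: 1.4
tool_pos: [425.5, 42.2, 227.8]
tcp_rot: [-3.141, -0.0, 1.583]
contact_force: [1.3, 1.3, 0.1]
grip_width: 91.8
finger_force: 0.0
time: 1.5
tool_pos: [424.3, 45.4, 227.6]
tcp_rot: [-3.14, -0.002, 1.587]
contact_force: [0.3, -0.3, 0.7]
grip_width: 91.6
finger_force: 0.0
at [424.3  45.4 227.6] rpy [-3.140e+00 -2.000e-03  1.587e+00] F [ 0.3 -0.3  0.7] w 91.6 t 1.5
(412, 149, 220, 1.57) turn [-0.1 -0.1  1. ] shift [ 0.1038 -0.0107  0.0078]
```

```bash
python3 -m handwheel '[[[0,0,0],[0.104,-0.011,0.008],1],[[0,0,0],[0.104,-0.011,0.008],1],[[0,0,0],[0.104,-0.011,0.008],1],[[0,0,0],[0.104,-0.011,0.008],1]]'
python3 - <<'E'
from h import *
c=snap('wrist','w1.png')
print(ray(c,c['cx'],c['cy']))
for b in blobs(c,(10,90,60),(30,255,255),30): print(b,onz(c,*b[0],96).round(1))
go((412,149,60,1.57))
E
```

```text
time: 1.9
tool_pos: [414.3, 144.6, 219.9]
tcp_rot: [-3.141, 0.001, 1.58]
contact_force: [-0.4, 0.4, 0.4]
grip_width: 92.0
finger_force: 0.0
(array([414.43067968, 209.39071392, 379.00182545]), array([ 0.00233924, -0.24658938, -0.96911723]))
(array([248.5,  36.1]), np.int32(1808), np.int32(58), np.int32(79)) [368.8 263.3  96. ]
(array([321.5, 209.2]), np.int32(1181), np.int32(36), np.int32(43)) [414.8 155.3  96. ]
(array([ 77.5, 325.1]), np.int32(1418), np.int32(41), np.int32(76)) [236.6  67.5  96. ]
(array([566.2, 328. ]), np.int32(1464), np.int32(40), np.int32(75)) [595.5  68.6  96. ]
(array([511.1, 383.7]), np.int32(2254), np.int32(338), np.int32(17)) [560.1  22.3  96. ]
at [414.6 143.7 220. ] rpy [-3.142e+00  1.000e-03  1.578e+00] F [-0.2 -0.1  1.4] w 91.9 t 1.9
(412, 149, 60, 1.57) turn [0.  0.  0.5] shift [ 0.0055 -0.0025  0.16  ]
```

View pics/w1.png

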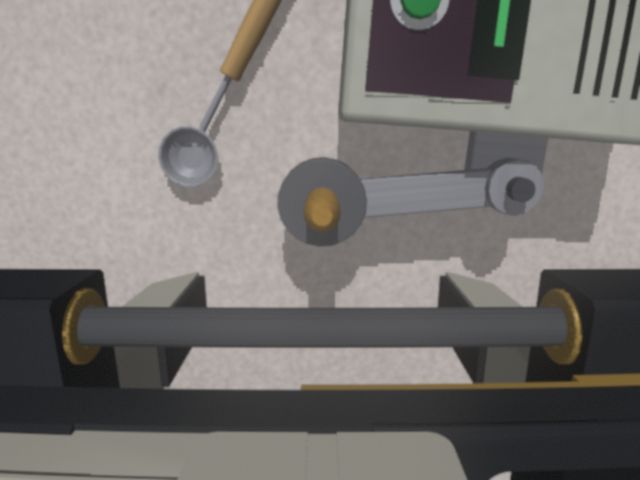

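The wrist view shows the shoulder disc at (322,201), brass spigot top at (322,208), hinge cap at (518,187), key at (418,5).

```bash
python3 - <<'E'
from h import *
c=snap('wrist')
print('shoulder',onz(c,322,201,50).round(1),'hinge',onz(c,519,187,65).round(1),dep(c,519,187).round(1),'spig',onz(c,322,205,96).round(1),dep(c,322,205))
g=cv2.cvtColor(c['image'],cv2.COLOR_RGB2HSV)
# console front-right corner edge
for p in [(343,117),(635,141)]: print('edge',onz(c,*p,70).round(1))
for x,y in [(414,156)]: go((x,y,62,1.57))
E
```

```text
shoulder [415.5 151.9  50. ] hinge [561.7 166.5  65. ] [561.4 166.6  65.7] spig [415.5 157.1  96. ] [415.44936976 157.19438746  96.45977908]
edge [429.6 214.8  70. ]
edge [642.2 202.   70. ]
at [414.7 143.1 220.1] rpy [3.141e+00 1.000e-03 1.577e+00] F [ 0.6 -1.1 -0.4] w 91.9 t 2.0
(414, 156, 62, 1.57) turn [0.  0.  0.4] shift [ 0.013  -0.0007  0.158 ]
```

```bash
python3 -m handwheel '[[[0,0,0],[0.012,0,0.06],1],[[0,0,0],[0.012,0,0.12],1],[[0,0,0],[0.012,0,0.15],1],[[0,0,0],[0.012,0,0.160],1],[[0,0,0],[0.012,0,0.160],1],[[0,0,0],[0.012,0,0.160],0.15],[[0,0,0],[0.012,0,0.160],0.15],[[0,0,0],[0.012,0,0.160],0.15],[[0,0,0],[0.012,0,0.160],0.15],[[0,0,0],[0.012,0,0.160],0.15],[[0,0,0],[0.012,0,0.160],0.15]]'
python3 - <<'E'
from h import *
o=get_obs();p=o['tool_pos'];print(o['finger_force'])
h=np.array([561.5,166.0]);
a0=np.arctan2(p[1]-h[1],p[0]-h[0]); r=150
print(a0, np.hypot(*(p[:2]-h)))
R=Ro.from_euler('xyz',o['tcp_rot'])
for k in range(1,21):
    a=a0+k*np.radians(5); q=h+r*np.array([np.cos(a),np.sin(a)])
    print(k*5,(R.inv().apply([*(q-p[:2]),0])/1000).round(4),q.round(0))
E
```

```text
time: 3.1
tool_pos: [414.4, 156.3, 60.3]
tcp_rot: [3.141, 0.0, 1.578]
contact_force: [-0.4, -0.4, 0.2]
grip_width: 48.3
finger_force: 0.0
0.0
-3.0754385414361796 147.4227942962466
5 [-0.0132 -0.0012 -0.    ] [413. 143.]
10 [-0.026   0.0012  0.    ] [416. 130.]
15 [-0.0386  0.0048  0.    ] [419. 118.]
20 [-0.0508  0.0095  0.    ] [424. 105.]
25 [-0.0626  0.0152  0.    ] [430.  94.]
30 [-0.0738  0.0219  0.    ] [437.  83.]
35 [-0.0844  0.0296  0.    ] [445.  72.]
40 [-0.0943  0.0382  0.    ] [453.  62.]
45 [-0.1034  0.0475  0.    ] [463.  53.]
50 [-0.1117  0.0577  0.    ] [473.  45.]
55 [-0.119   0.0685  0.    ] [484.  38.]
60 [-1.254e-01  8.000e-02  1.000e-04] [495.  31.]
65 [-1.307e-01  9.190e-02  1.000e-04] [507.  26.]
70 [-1.350e-01  1.043e-01  1.000e-04] [520.  22.]
75 [-1.382e-01  1.170e-01  1.000e-04] [532.  19.]
80 [-1.403e-01  1.299e-01  1.000e-04] [545.  17.]
85 [-1.412e-01  1.429e-01  1.000e-04] [558.  16.]
90 [-1.41e-01  1.56e-01  1.00e-04] [571.  16.]
95 [-1.397e-01  1.690e-01  1.000e-04] [584.  18.]
100 [-1.372e-01  1.819e-01  1.000e-04] [597.  20.]
```

```bash
python3 -m handwheel '[[[0,0,0],[0,0,0],0.1],[[0,0,0],[0,0,0],0.1],[[0,0,0],[0,0,0],0.1],[[0,0,0],[0,0,0],0.1],[[0,0,0],[0,0,0],0.1],[[0,0,0],[0,0,0],0.1]]'
python3 -c "
from h import *
go((500,100,60,1.57))"
```

```text
time: 3.7
tool_pos: [414.1, 156.2, 60.0]
tcp_rot: [-3.141, 0.0, 1.578]
contact_force: [-1.3, -0.1, 0.8]
grip_width: 25.4
finger_force: 30.0
at [414.1 156.2  60. ] rpy [-3.141  0.     1.578] F [-1.3 -0.1  0.8] w 25.4 t 3.7
(500, 100, 60, 1.57) turn [-0.   0.   0.4] shift [-0.0567  0.0855 -0.    ]
```

```bash
python3 -m handwheel '[[[0,0,-5],[-0.0132,0.0005,0],0.1],[[0,0,-10],[-0.026,0.0027,0],0.1],[[0,0,-15],[-0.0386,0.0063,0],0.1],[[0,0,-20],[-0.0508,0.011,0],0.1],[[0,0,-25],[-0.0626,0.0167,0],0.1],[[0,0,-30],[-0.0738,0.0234,0],0.1],[[0,0,-35],[-0.0844,0.0311,0],0.1],[[0,0,-40],[-0.0943,0.0397,0],0.1],[[0,0,-45],[-0.1034,0.049,0],0.1],[[0,0,-45],[-0.1034,0.049,0],0.1]]'
python3 - <<'E'
from h import *
c=snap('wrist','w2.png')
o=get_obs();p=o['tool_pos'];print(p,o['tcp_rot'],o['contact_force'],o['grip_width'])
# hinge from equal radius + bearing: two spigot points at 150
A=np.array([414.1,155.5]);B=p[:2]; m=(A+B)/2; d=B-A; L=np.hypot(*d); n=np.array([-d[1],d[0]])/L
h=m+n*np.sqrt(150**2-L*L/4); print('hinge',h)
a0=np.arctan2(*(B-h)[::-1])
R=Ro.from_euler('xyz',o['tcp_rot'])
for k in range(1,11):
    a=a0+k*np.radians(5); q=h+150*np.array([np.cos(a),np.sin(a)])
    print(k*5,(R.inv().apply([*(q-B),0])/1000).round(4),q.round(0))
E
```

```text
time: 4.7
tool_pos: [466.2, 52.8, 60.0]
tcp_rot: [3.139, 0.002, 2.364]
contact_force: [2.0, 5.4, -1.3]
grip_width: 25.4
finger_force: 30.0
[465.733437    53.27972578  60.02147386] [3.13890645e+00 1.34837856e-03 2.36255454e+00] [ 3.62916513  5.26758473 -2.16856191] 25.238436094640576
hinge [563.66631172 166.8981752 ]
5 [-0.013   0.0015  0.    ] [476.  45.]
10 [-0.0258  0.004   0.    ] [487.  38.]
15 [-0.0384  0.0077  0.0001] [498.  32.]
20 [-0.0506  0.0125  0.0001] [510.  27.]
25 [-0.0623  0.0183  0.0001] [523.  23.]
30 [-0.0735  0.0251  0.0002] [536.  20.]
35 [-0.084   0.0329  0.0002] [549.  18.]
40 [-0.0938  0.0415  0.0002] [562.  17.]
45 [-0.1029  0.051   0.0003] [575.  17.]
50 [-0.111   0.0612  0.0003] [588.  19.]
```

```bash
python3 -m handwheel '[[[0,0,-5],[-0.013,0.0015,0],0.1],[[0,0,-10],[-0.0258,0.004,0],0.1],[[0,0,-15],[-0.0384,0.0077,0],0.1],[[0,0,-20],[-0.0506,0.0125,0],0.1],[[0,0,-25],[-0.0623,0.0183,0],0.1],[[0,0,-30],[-0.0735,0.0251,0],0.1],[[0,0,-34],[-0.082,0.0313,0],0.1],[[0,0,-36],[-0.086,0.0345,0],0.1],[[0,0,-37],[-0.088,0.0365,0],0.1],[[0,0,-37],[-0.088,0.0365,0],0.1]]'
python3 -m handwheel '[[[0,0,0],[0,0,0],0.7],[[0,0,0],[0,0,0],0.7],[[0,0,0],[0,0,0],0.7],[[0,0,0],[0,0,0],0.7],[[0,0,0],[0,0,-0.04],0.7],[[0,0,0],[0,0,-0.08],0.7],[[0,0,0],[0,0,-0.12],0.7],[[0,0,0],[0,0,-0.16],0.7],[[0,0,0],[0,0,-0.19],0.7],[[0,0,0],[0,0,-0.19],0.7]]'
python3 - <<'E'
from h import *
c=snap('wrist','w3.png'); go((553,17,200,1.57))
E
```

```text
time: 5.75
tool_pos: [550.6, 17.5, 60.0]
tcp_rot: [-3.142, -0.004, 3.008]
contact_force: [-6.6, 0.1, 5.6]
grip_width: 24.9
finger_force: 30.0
time: 6.75
tool_pos: [554.4, 17.1, 254.9]
tcp_rot: [3.141, 0.009, 3.009]
contact_force: [1.2, 0.1, 0.6]
grip_width: 64.7
finger_force: 0.0
at [553.2  17.2 252.1] rpy [-3.142  0.005  3.009] F [ 0.5  0.2 -0.7] w 64.2 t 6.8
(553, 17, 200, 1.57) turn [ 0.2  0.2 82.4] shift [ 0.0005 -0.0002  0.0521]
```

View pics/w3.png

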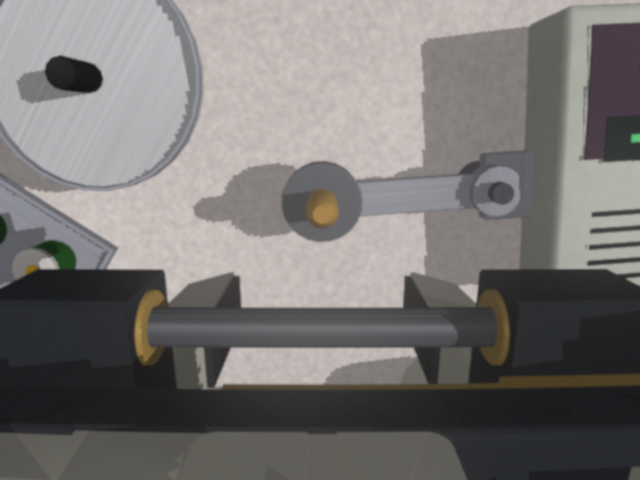

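The wrist view shows the arm pointing away from the console: shoulder (321,201), spigot top (322,206), hinge cap (501,191).

```bash
python3 - <<'E'
from h import *
c=snap('wrist')
S=onz(c,321,201,50);T=onz(c,322,204,96);H=onz(c,501,191,65);Hd=dep(c,501,191);a=onz(c,593,25,75);b=onz(c,583,155,75)
print(S.round(1),T.round(1),dep(c,322,203).round(1),H.round(1),Hd.round(1))
d=H-S; e=b-a; print('arm ang',np.arctan2(d[1],d[0])-np.pi/2,'console yaw',np.arctan2(e[1],e[0]))
go((553,17,200,1.57))
t=snap('top')
for bb in blobs(t,(10,90,60),(30,255,255),8,(280,220,340,270)): print(bb,onz(t,*bb[0],94).round(1))
for bb in blobs(t,(0,0,0),(179,255,45),8,(350,270,380,300)): print('knob',bb,onz(t,*bb[0],95).round(0))
E
```

```text
[551.  16.  50.] [545.3  17.5  96. ] [545.3  17.5  92.2] [559.4 163.6  65. ] [559.3 163.5  65.3]
arm ang -0.056357181707697546 console yaw -0.08047924459979448
at [552.3  17.3 250.2] rpy [-3.142e+00  1.000e-03  3.009e+00] F [-0.2 -0.2 -1. ] w 64.3 t 6.8
(553, 17, 200, 1.57) turn [ 0.   0.1 82.4] shift [-0.0007 -0.0002  0.0502]
(array([303.2, 245.4]), np.int32(46), np.int32(9), np.int32(6)) [546.2  15.7  94. ]
knob (array([363.6, 286.4]), np.int32(47), np.int32(8), np.int32(8)) [ 426. -152.   95.]
```

```bash
python3 -m handwheel '[[[0,0,82],[0,0,0],1],[[0,0,82],[0,0,0],1],[[0,0,82],[0,0,0],1],[[0,0,82],[0,0,0],1],[[0,0,82],[0,0,0],1],[[0,0,82],[0,0,0],1],[[0,0,82],[0,0,0],1],[[0,0,82],[0,0,0],1],[[0,0,82],[0,0,0],1],[[0,0,82],[0,0,0],1],[[0,0,82],[0,0,0],1],[[0,0,82],[0,0,0],1]]'
python3 - <<'E'
from h import *
c=snap('wrist','w4.png')
for b in blobs(c,(10,90,60),(30,255,255),30,(220,120,420,270)): print(b,onz(c,*b[0],85).round(1),dep(c,*b[0]))
# shoulder: depth ~ z 50
ii=[(u,v) for v in range(120,270) for u in range(230,420)]
P=np.array([dep(c,u,v) for u,v in ii]); m=(abs(P[:,2]-50)<2.5); Q=P[m]
print('z50 pts',len(Q),Q[:,:2].min(0),Q[:,:2].max(0))
(cx,cy),r=cv2.minEnclosingCircle(Q[:,:2].astype(np.float32)); print(cx,cy,r)
go((426,-152,220,1.57))
E
```

```text
time: 8.1
tool_pos: [551.8, 17.4, 248.8]
tcp_rot: [-3.139, -0.0, 1.58]
contact_force: [-0.7, 0.4, 1.1]
grip_width: 91.6
finger_force: 0.0
(array([325.2, 211.8]), np.int32(940), np.int32(32), np.int32(39)) [554.9  18.4  85. ] [554.80257506  20.95099673  97.76079739]
z50 pts 4022 [521.07608159 -18.97725225] [589.80646256  87.31555607]
557.5538940429688 34.582550048828125 53.60386276245117
at [551.9  17.3 249.1] rpy [-3.14 -0.    1.58] F [-0.3 -0.3  0.4] w 91.7 t 8.2
(426, -152, 220, 1.57) turn [-0.1 -0.   0.6] shift [-0.1682 -0.1274  0.0293]
```

View pics/w4.png

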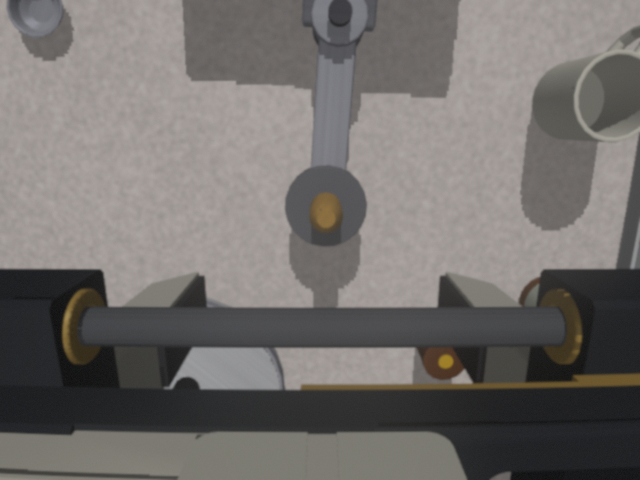

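```bash
python3 -m handwheel '[[[0,0,0],[-0.168,-0.127,0.029],1],[[0,0,0],[-0.168,-0.127,0.029],1],[[0,0,0],[-0.168,-0.127,0.029],1],[[0,0,0],[-0.168,-0.127,0.029],1],[[0,0,0],[-0.168,-0.127,0.029],1],[[0,0,0],[-0.168,-0.127,0.029],1],[[0,0,0],[-0.168,-0.127,0.029],1]]'
python3 - <<'E'
from h import *
c=snap('wrist','w5.png')
for b in blobs(c,(0,0,0),(179,255,45),100,(200,100,440,265)): print(b,onz(c,*b[0],85).round(1),dep(c,*b[0]).round(1))
P=np.array([dep(c,u,v) for v in range(100,262) for u in range(220,420)])
k=P[abs(P[:,2]-100)<2.5]; print('knob top',len(k),k[:,:2].mean(0),np.ptp(k[:,:2],axis=0))
go((426,-152,64,1.57))
E
```

```text
time: 8.85
tool_pos: [427.0, -151.2, 221.2]
tcp_rot: [3.141, -0.0, 1.578]
contact_force: [0.1, 0.3, 0.2]
grip_width: 91.9
finger_force: 0.0
knob top 909 [ 428.49632176 -152.64601129] [22.29175863 23.66993094]
at [ 427.2 -150.9  221.2] rpy [ 3.141 -0.     1.579] F [ 0.3 -0.2 -0.3] w 92.0 t 8.9
(426, -152, 64, 1.57) turn [ 0.  -0.   0.5] shift [-0.0011 -0.0013  0.1572]
```

```bash
python3 -m handwheel '[[[0,0,0],[-0.0015,0.001,0.05],0.7],[[0,0,0],[-0.0015,0.001,0.1],0.6],[[0,0,0],[-0.0015,0.001,0.14],0.6],[[0,0,0],[-0.0015,0.001,0.155],0.6],[[0,0,0],[-0.0015,0.001,0.155],0.1],[[0,0,0],[-0.0015,0.001,0.155],0.1],[[0,0,0],[-0.0015,0.001,0.155],0.1],[[0,0,0],[-0.0015,0.001,0.155],0.1],[[0,0,0],[-0.0015,0.001,0.155],0.1],[[0,0,0],[-0.0015,0.001,0.155],0.1],[[0,0,0],[-0.0015,0.001,0.155],0.1],[[0,0,0],[-0.0015,0.001,0.155],0.1]]'
python3 -c "
from h import *
go((428,-152.6,190,1.57))"
```

```text
time: 10.1
tool_pos: [427.9, -153.3, 66.9]
tcp_rot: [3.14, 0.001, 1.577]
contact_force: [-0.2, 1.7, 7.0]
grip_width: 23.1
finger_force: 30.0
at [ 427.9 -153.3   66.9] rpy [3.140e+00 1.000e-03 1.577e+00] F [-0.2  1.7  7. ] w 23.1 t 10.1
(428, -152.6, 190, 1.57) turn [0.1 0.  0.4] shift [ 0.0006  0.0003 -0.1231]
```

```bash
python3 -m handwheel '[[[0,0,0],[0,0,-0.04],0.1],[[0,0,0],[0,0,-0.08],0.1],[[0,0,0],[0,0,-0.12],0.1],[[0,0,0],[0.04,0.03,-0.123],0.1],[[0,0,0],[0.08,0.06,-0.123],0.1],[[0,0,0],[0.12,0.09,-0.123],0.1],[[0,0,0],[0.15,0.112,-0.123],0.1],[[0,0,0],[0.169,0.127,-0.123],0.1],[[0,0,0],[0.169,0.127,-0.123],0.1],[[0,0,0],[0.169,0.127,-0.123],0.1],[[0,0,0],[0.169,0.127,-0.123],0.1]]'
python3 - <<'E'
from h import *
for n in('scene',):
    c=snap(n); 
    cv2.imwrite('pics/s2.png',cv2.resize(cv2.cvtColor(c['image'][60:300,200:480],cv2.COLOR_RGB2BGR),None,fx=2,fy=2))
go((554.5,16.7,150,1.577),(554.5,16.7,115,1.577))
E
```

```text
time: 11.2
tool_pos: [552.4, 16.1, 188.6]
tcp_rot: [-3.14, 0.0, 1.577]
contact_force: [-0.2, -0.0, -4.2]
grip_width: 23.3
finger_force: 30.0
at [552.5  15.9 188.8] rpy [-3.14   0.     1.576] F [-0.8  0.7 -4.2] w 23.1 t 11.2
(554.5, 16.7, 150, 1.577) turn [-0.1  0.  -0. ] shift [0.0008 0.002  0.0388]
(554.5, 16.7, 115, 1.577) turn [-0.1  0.  -0. ] shift [0.0008 0.0021 0.0738]
```

View pics/s2.png

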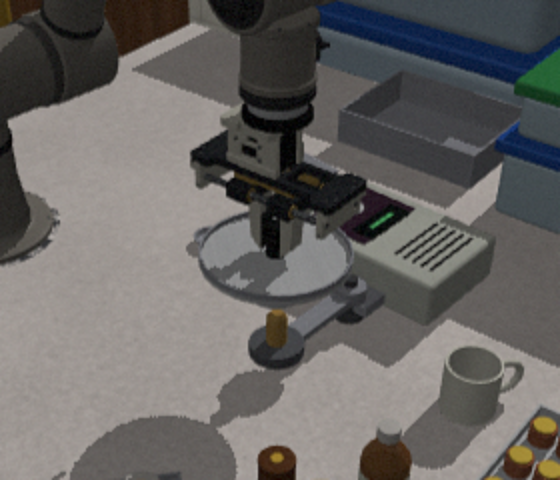

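```bash
python3 -m handwheel '[[[0,0,0],[0.001,0.002,0.01],0.1],[[0,0,0],[0.001,0.002,0.02],0.1],[[0,0,0],[0.001,0.002,0.026],0.1],[[0,0,0],[0.001,0.002,0.03],0.1],[[0,0,0],[0.001,0.002,0.034],0.1],[[0,0,0],[0.001,0.002,0.038],0.1],[[0,0,0],[0.001,0.002,0.038],0.1]]'
python3 -c "
from h import *
go((554.5,16.7,115,1.577))"
```

```text
time: 11.95
tool_pos: [555.0, 17.9, 150.5]
tcp_rot: [-3.141, -0.0, 1.578]
contact_force: [-0.0, -0.3, -4.1]
grip_width: 23.5
finger_force: 30.0
at [555.   17.9 150.5] rpy [-3.141 -0.     1.578] F [-0.  -0.3 -4.1] w 23.5 t 11.9
(554.5, 16.7, 115, 1.577) turn [-0. -0.  0.] shift [-0.0012 -0.0005  0.0355]
```

```bash
python3 -m handwheel '[[[0,0,0],[-0.0005,0,0.005],0.1],[[0,0,0],[-0.0005,0,0.01],0.1],[[0,0,0],[-0.0005,0,0.015],0.1],[[0,0,0],[-0.0005,0,0.02],0.1],[[0,0,0],[-0.0005,0,0.024],0.1],[[0,0,0],[-0.0005,0,0.028],0.1],[[0,0,0],[-0.0005,0,0.028],0.1]]'
python3 -c "
from h import *
go((554.5,16.7,117,1.577))"
```

```text
time: 12.65
tool_pos: [554.9, 17.4, 122.4]
tcp_rot: [-3.14, -0.0, 1.578]
contact_force: [-0.4, -0.2, -3.7]
grip_width: 23.9
finger_force: 30.0
at [554.9  17.4 122.4] rpy [-3.14  -0.     1.578] F [-0.4 -0.2 -3.7] w 23.9 t 12.7
(554.5, 16.7, 117, 1.577) turn [-0.1 -0.   0. ] shift [-0.0007 -0.0004  0.0054]
```

Sliding freely; lower the last few mm, release and lift.

```bash
python3 -m handwheel '[[[0,0,0],[0,0,0.003],0.1],[[0,0,0],[0,0,0.005],0.1],[[0,0,0],[0,0,0.007],0.1],[[0,0,0],[0,0,0.007],0.1]]'
python3 -m handwheel '[[[0,0,0],[0,0,0],0.5],[[0,0,0],[0,0,0],0.5],[[0,0,0],[0,0,0],0.5],[[0,0,0],[0,0,0],0.5],[[0,0,0],[0,0,-0.04],0.6],[[0,0,0],[0,0,-0.09],0.7],[[0,0,0],[0,0,-0.14],0.7],[[0,0,0],[0,0,-0.17],0.7],[[0,0,0],[0,0,-0.17],0.7],[[0,0,0],[0,0,-0.17],0.7]]'
python3 - <<'E'
from h import *
c=snap('wrist','w6.png')
P=np.array([dep(c,u,v) for v in range(60,262,2) for u in range(100,540,2)])
k=P[abs(P[:,2]-150)<4]; print('knob top',len(k),k.mean(0),np.ptp(k[:,:2],axis=0))
k=P[abs(P[:,2]-108)<6]; A=np.c_[k[:,:2],np.ones(len(k))]; s=np.linalg.lstsq(A,k[:,2],rcond=None)[0]; print('plate',len(k),np.median(k[:,2]),s)
t=snap('top')
for b in blobs(t,(15,90,110),(35,255,255),4,(375,195,455,262)): print(b,onz(t,*b[0],44).round(0))
go((582,-259,200,1.57))
E
```

```text
time: 13.05
tool_pos: [555.5, 17.0, 117.2]
tcp_rot: [3.14, 0.001, 1.578]
contact_force: [-2.7, -1.2, 4.4]
grip_width: 23.5
finger_force: 30.0
time: 14.05
tool_pos: [555.3, 17.4, 286.1]
tcp_rot: [3.141, 0.0, 1.578]
contact_force: [-0.3, 0.1, -0.7]
grip_width: 64.2
finger_force: 0.0
knob top 216 [555.72229077  16.28916742 150.69556778] [21.34342789 22.63334279]
plate 7266 109.17893757143392 [9.71941380e-07 2.75425768e-04 1.09180549e+02]
(array([434.8, 231.6]), np.int32(16), np.int32(5), np.int32(4)) [ 587. -374.   44.]
(array([396.1, 233.7]), np.int32(18), np.int32(5), np.int32(5)) [ 583. -259.   44.]
(array([418. , 247.5]), np.int32(16), np.int32(5), np.int32(4)) [ 540. -322.   44.]
at [554.6  17.4 284.4] rpy [-3.139 -0.     1.578] F [0.4 0.3 0.4] w 64.4 t 14.2
(582, -259, 200, 1.57) turn [-0.2 -0.   0.4] shift [-0.2766  0.0258  0.0843]
```

```bash
python3 -m handwheel '[[[0,0,0],[-0.277,0.026,0.08],0.7],[[0,0,0],[-0.277,0.026,0.08],0.7],[[0,0,0],[-0.277,0.026,0.08],0.7],[[0,0,0],[-0.277,0.026,0.08],0.7],[[0,0,0],[-0.277,0.026,0.08],0.7],[[0,0,0],[-0.277,0.026,0.08],0.7],[[0,0,0],[-0.277,0.026,0.08],0.7],[[0,0,0],[-0.277,0.026,0.08],0.7],[[0,0,0],[-0.277,0.026,0.08],0.7]]'
python3 - <<'E'
from h import *
c=snap('wrist','w7.png')
for b in blobs(c,(20,120,120),(35,255,255),30,(0,0,640,265)): print(b,onz(c,*b[0],44).round(1),dep(c,*b[0]).round(1))
go((583,-259,17,1.577))
E
```

```text
time: 15.05
tool_pos: [583.0, -258.3, 205.5]
tcp_rot: [-3.14, -0.001, 1.578]
contact_force: [0.9, 0.6, -0.4]
grip_width: 64.1
finger_force: 0.0
(array([448.4,  42.1]), np.int32(337), np.int32(20), np.int32(21)) [ 671.5 -134.6   44. ] [ 671.7 -134.4   43.1]
(array([603.3, 118.2]), np.int32(5815), np.int32(76), np.int32(89)) [ 791.2 -184.    44. ] [ 763.5 -185.3   86.7]
(array([322.2, 215.1]), np.int32(227), np.int32(17), np.int32(17)) [ 584.  -259.2   44. ] [ 584.  -258.8   46.2]
at [ 583.3 -258.1  206. ] rpy [-3.141 -0.     1.579] F [-0.1  0.1 -0.8] w 64.3 t 15.1
(583, -259, 17, 1.577) turn [-0.  -0.   0.1] shift [-0.001  -0.0002  0.189 ]
```

View pics/w7.png

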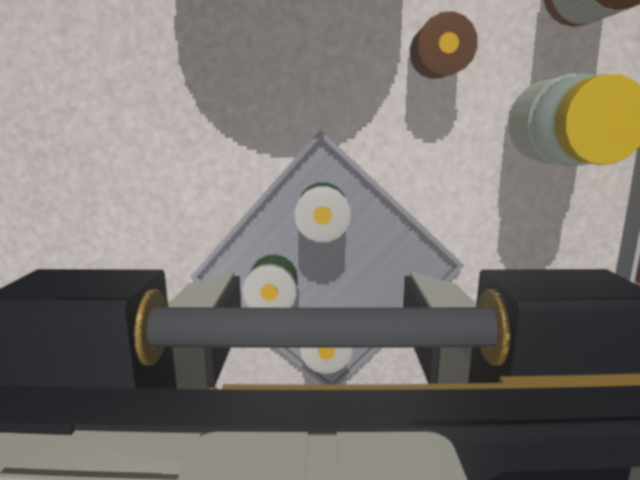

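The wrist view shows cup A at (322,215), with the other two at (269,292) and (326,352), all upright in the pan.

```bash
python3 -m handwheel '[[[0,0,0],[-0.001,0.0005,0.05],0.7],[[0,0,0],[-0.001,0.0005,0.1],0.7],[[0,0,0],[-0.001,0.0005,0.15],0.7],[[0,0,0],[-0.001,0.0005,0.175],0.7],[[0,0,0],[-0.001,0.0005,0.188],0.7],[[0,0,0],[-0.001,0.0005,0.188],0.3],[[0,0,0],[-0.001,0.0005,0.188],0.3],[[0,0,0],[-0.001,0.0005,0.188],0.3],[[0,0,0],[-0.001,0.0005,0.188],0.3],[[0,0,0],[-0.001,0.0005,0.188],0.3],[[0,0,0],[-0.001,0.0005,0.188],0.3]]'
python3 -m handwheel '[[[0,0,0],[0,0,-0.05],0.3],[[0,0,0],[0,0,-0.1],0.3],[[0,0,0],[0,0,-0.15],0.3],[[0,0,0],[0,0,-0.19],0.3],[[0,0,0],[0,0,-0.19],0.3]]'
python3 -c "
from h import *
go((517,57,200,1.577),(517,57,124,1.577))"
```

```text
time: 16.2
tool_pos: [584.8, -261.0, 20.3]
tcp_rot: [3.138, 0.002, 1.578]
contact_force: [-0.6, 1.3, 6.5]
grip_width: 41.3
finger_force: 30.0
time: 16.7
tool_pos: [586.3, -262.0, 216.3]
tcp_rot: [3.129, 0.007, 1.578]
contact_force: [0.5, 0.4, -0.7]
grip_width: 41.3
finger_force: 30.0
at [ 586.3 -262.   216.3] rpy [3.129 0.007 1.578] F [ 0.5  0.4 -0.7] w 41.3 t 16.7
(517, 57, 200, 1.577) turn [0.7 0.4 0. ] shift [ 0.3196 -0.0673  0.0131]
(517, 57, 124, 1.577) turn [0.7 0.4 0. ] shift [ 0.3202 -0.0682  0.0891]
```

```bash
python3 -m handwheel '[[[0,0,0],[0.32,-0.067,0.013],0.3],[[0,0,0],[0.32,-0.067,0.013],0.3],[[0,0,0],[0.32,-0.067,0.013],0.3],[[0,0,0],[0.32,-0.067,0.013],0.3],[[0,0,0],[0.32,-0.067,0.013],0.3],[[0,0,0],[0.32,-0.067,0.013],0.3],[[0,0,0],[0.32,-0.067,0.013],0.3],[[0,0,0],[0.32,-0.067,0.013],0.3],[[0,0,0],[0.32,-0.067,0.013],0.3],[[0,0,0],[0.32,-0.067,0.013],0.3]]'
python3 -c "
from h import *
go((517,56,140,1.577),(517,56,126,1.577))"
```

```text
time: 17.7
tool_pos: [514.7, 58.1, 194.9]
tcp_rot: [3.141, 0.0, 1.577]
contact_force: [-0.2, -0.2, -0.8]
grip_width: 41.4
finger_force: 30.0
at [514.7  58.1 194.9] rpy [3.141 0.    1.577] F [-0.2 -0.2 -0.8] w 41.4 t 17.7
(517, 56, 140, 1.577) turn [ 0.  0. -0.] shift [-0.0021  0.0023  0.0549]
(517, 56, 126, 1.577) turn [ 0.  0. -0.] shift [-0.0021  0.0023  0.0689]
```

```bash
python3 -m handwheel '[[[0,0,0],[-0.002,0.002,0.03],0.3],[[0,0,0],[-0.002,0.002,0.055],0.3],[[0,0,0],[-0.002,0.002,0.063],0.3],[[0,0,0],[-0.002,0.002,0.067],0.3],[[0,0,0],[-0.002,0.002,0.0695],0.3],[[0,0,0],[-0.002,0.002,0.0695],0.3]]'
```

```text
time: 18.3
tool_pos: [517.0, 56.8, 126.2]
tcp_rot: [3.14, 0.0, 1.577]
contact_force: [0.7, 0.2, -1.2]
grip_width: 41.4
finger_force: 30.0
```

```bash
python3 -m handwheel '[[[0,0,0],[0,0,0.001],0.3],[[0,0,0],[0,0,0.001],0.62],[[0,0,0],[0,0,0.001],0.62],[[0,0,0],[0,0,0.001],0.62],[[0,0,0],[0,0,0.001],0.62],[[0,0,0],[0,0,-0.02],0.62],[[0,0,0],[0,0,-0.06],0.62],[[0,0,0],[0,0,-0.1],0.65],[[0,0,0],[0,0,-0.1],0.65]]'
python3 - <<'E'
from h import *
t=snap('top')
for b in blobs(t,(15,90,110),(35,255,255),4,(375,195,455,262)): print(b,onz(t,*b[0],44).round(0))
for b in blobs(t,(20,90,110),(35,255,255),4,(270,210,345,275)): print(b,onz(t,*b[0],148).round(0))
go((540,-322,200,1.577),(587,-374,200,1.577))
E
```

```text
time: 19.2
tool_pos: [519.3, 57.1, 231.1]
tcp_rot: [3.131, 0.001, 1.578]
contact_force: [0.3, -0.2, 0.7]
grip_width: 59.4
finger_force: 0.0
(array([434.8, 231.6]), np.int32(16), np.int32(5), np.int32(4)) [ 587. -374.   44.]
(array([418.2, 247.4]), np.int32(14), np.int32(5), np.int32(4)) [ 540. -322.   44.]
at [517.9  57.1 228.3] rpy [3.135 0.    1.578] F [-0.  -0.4 -0.1] w 59.9 t 19.2
(540, -322, 200, 1.577) turn [0.4 0.  0. ] shift [-0.3792  0.0193  0.0285]
(587, -374, 200, 1.577) turn [0.4 0.  0. ] shift [-0.4315  0.0659  0.0288]
```

```bash
python3 -m handwheel '[[[0,0,0],[-0.379,0.02,0.03],0.65],[[0,0,0],[-0.379,0.02,0.03],0.65],[[0,0,0],[-0.379,0.02,0.03],0.65],[[0,0,0],[-0.379,0.02,0.03],0.65],[[0,0,0],[-0.379,0.02,0.03],0.65],[[0,0,0],[-0.379,0.02,0.03],0.65],[[0,0,0],[-0.379,0.02,0.03],0.65],[[0,0,0],[-0.379,0.02,0.03],0.65],[[0,0,0],[-0.379,0.02,0.03],0.65],[[0,0,0],[-0.379,0.02,0.03],0.65],[[0,0,0],[-0.379,0.02,0.03],0.65]]'
python3 - <<'E'
from h import *
c=snap('wrist')
for b in blobs(c,(20,120,120),(35,255,255),30,(200,100,440,265)): print(b,onz(c,*b[0],44).round(1))
t=snap('top')
for b in blobs(t,(20,90,110),(35,255,255),4,(270,210,345,275)): print('placed',b,onz(t,*b[0],148).round(0))
go((540,-322,18,1.577))
E
```

```text
time: 20.35
tool_pos: [539.0, -320.3, 195.0]
tcp_rot: [-3.141, -0.001, 1.579]
contact_force: [-0.1, -0.3, -0.7]
grip_width: 60.0
finger_force: 0.0
(array([325., 219.]), np.int32(240), np.int32(17), np.int32(17)) [ 542.1 -322.    44. ]
placed (array([287. , 253.9]), np.int32(20), np.int32(5), np.int32(5)) [516.  58. 148.]
at [ 539.3 -320.3  195.7] rpy [-3.142 -0.     1.579] F [0.2 0.5 0.5] w 59.7 t 20.4
(540, -322, 18, 1.577) turn [-0.  -0.   0.1] shift [-0.0018  0.0007  0.1777]
```

```bash
python3 -m handwheel '[[[0,0,0],[-0.001,0.002,0.05],0.65],[[0,0,0],[-0.001,0.002,0.1],0.65],[[0,0,0],[-0.001,0.002,0.15],0.65],[[0,0,0],[-0.001,0.002,0.17],0.65],[[0,0,0],[-0.001,0.002,0.177],0.65],[[0,0,0],[-0.001,0.002,0.177],0.65],[[0,0,0],[-0.001,0.002,0.177],0.3],[[0,0,0],[-0.001,0.002,0.177],0.3],[[0,0,0],[-0.001,0.002,0.177],0.3],[[0,0,0],[-0.001,0.002,0.177],0.3],[[0,0,0],[-0.001,0.002,0.177],0.3]]'
python3 -m handwheel '[[[0,0,0],[0,0,-0.05],0.3],[[0,0,0],[0,0,-0.1],0.3],[[0,0,0],[0,0,-0.15],0.3],[[0,0,0],[0,0,-0.18],0.3],[[0,0,0],[0,0,-0.18],0.3],[[0,0,0],[0,0,-0.18],0.3]]'
python3 -c "
from h import *
go((517,-23,195,1.577))"
```

```text
time: 21.55
tool_pos: [541.9, -323.3, 20.3]
tcp_rot: [3.139, 0.002, 1.578]
contact_force: [-0.5, 1.2, 6.6]
grip_width: 41.6
finger_force: 30.0
time: 22.15
tool_pos: [541.0, -322.8, 199.1]
tcp_rot: [3.141, 0.001, 1.578]
contact_force: [-0.1, 0.1, -0.9]
grip_width: 41.5
finger_force: 30.0
at [ 541.  -322.8  199.1] rpy [3.141e+00 1.000e-03 1.578e+00] F [-0.1  0.1 -0.9] w 41.5 t 22.1
(517, -23, 195, 1.577) turn [0.1 0.  0. ] shift [ 0.2999 -0.022   0.0039]
```

```bash
python3 -m handwheel '[[[0,0,0],[0.3,-0.022,0.004],0.3],[[0,0,0],[0.3,-0.022,0.004],0.3],[[0,0,0],[0.3,-0.022,0.004],0.3],[[0,0,0],[0.3,-0.022,0.004],0.3],[[0,0,0],[0.3,-0.022,0.004],0.3],[[0,0,0],[0.3,-0.022,0.004],0.3],[[0,0,0],[0.3,-0.022,0.004],0.3],[[0,0,0],[0.3,-0.022,0.004],0.3],[[0,0,0],[0.3,-0.022,0.004],0.3],[[0,0,0],[0.3,-0.022,0.004],0.3]]'
python3 -c "
from h import *
go((517,-23,125.5,1.577))"
```

```text
time: 23.15
tool_pos: [517.0, -24.3, 193.9]
tcp_rot: [-3.141, 0.0, 1.576]
contact_force: [-0.9, 0.3, -0.8]
grip_width: 41.1
finger_force: 30.0
at [517.  -24.3 193.9] rpy [-3.141  0.     1.576] F [-0.9  0.3 -0.8] w 41.1 t 23.1
(517, -23, 125.5, 1.577) turn [-0.1  0.  -0.1] shift [0.0013 0.0001 0.0684]
```

```bash
python3 -m handwheel '[[[0,0,0],[0.001,0,0.03],0.3],[[0,0,0],[0.001,0,0.055],0.3],[[0,0,0],[0.001,0,0.063],0.3],[[0,0,0],[0.001,0,0.067],0.3],[[0,0,0],[0.001,0,0.069],0.3],[[0,0,0],[0.001,0,0.069],0.3]]'
python3 -m handwheel '[[[0,0,0],[0,0,0],0.62],[[0,0,0],[0,0,0],0.62],[[0,0,0],[0,0,0],0.62],[[0,0,0],[0,0,0],0.62],[[0,0,0],[0,0,-0.02],0.62],[[0,0,0],[0,0,-0.06],0.62],[[0,0,0],[0,0,-0.09],0.65],[[0,0,0],[0,0,-0.09],0.65],[[0,0,0],[0,0,-0.09],0.65]]'
python3 -c "
from h import *
t=snap('top')
for b in blobs(t,(15,90,110),(35,255,255),4,(375,195,455,262)): print(b,onz(t,*b[0],44).round(0))
go((587,-374,200,1.577))"
```

```text
time: 23.75
tool_pos: [517.6, -22.3, 126.3]
tcp_rot: [3.14, 0.0, 1.577]
contact_force: [-0.2, -0.0, 0.6]
grip_width: 41.3
finger_force: 30.0
time: 24.65
tool_pos: [517.1, -21.9, 215.9]
tcp_rot: [3.14, 0.0, 1.578]
contact_force: [-0.9, 0.5, -0.8]
grip_width: 59.7
finger_force: 0.0
(array([434.7, 231.7]), np.int32(15), np.int32(4), np.int32(5)) [ 586. -373.   44.]
at [516.5 -21.8 214.9] rpy [-3.141 -0.     1.578] F [-0.4  0.1 -0.2] w 59.7 t 24.7
(587, -374, 200, 1.577) turn [-0.1 -0.   0. ] shift [-0.3527  0.0681  0.0148]
```

```bash
python3 -m handwheel '[[[0,0,0],[-0.352,0.068,0.015],0.65],[[0,0,0],[-0.352,0.068,0.015],0.65],[[0,0,0],[-0.352,0.068,0.015],0.65],[[0,0,0],[-0.352,0.068,0.015],0.65],[[0,0,0],[-0.352,0.068,0.015],0.65],[[0,0,0],[-0.352,0.068,0.015],0.65],[[0,0,0],[-0.352,0.068,0.015],0.65],[[0,0,0],[-0.352,0.068,0.015],0.65],[[0,0,0],[-0.352,0.068,0.015],0.65],[[0,0,0],[-0.352,0.068,0.015],0.65],[[0,0,0],[-0.352,0.068,0.015],0.65]]'
python3 - <<'E'
from h import *
c=snap('wrist')
for b in blobs(c,(20,120,120),(35,255,255),30,(200,100,440,265)): print(b,onz(c,*b[0],44).round(1))
t=snap('top')
for b in blobs(t,(20,90,110),(35,255,255),4,(270,210,345,275)): print('placed',b,onz(t,*b[0],148).round(0))
go((586.5,-373.5,18,1.577))
E
```

```text
time: 25.8
tool_pos: [587.6, -371.5, 200.7]
tcp_rot: [-3.141, -0.001, 1.579]
contact_force: [0.3, 0.1, 0.3]
grip_width: 59.9
finger_force: 0.0
(array([321.1, 218.2]), np.int32(233), np.int32(17), np.int32(17)) [ 587.9 -373.9   44. ]
placed (array([316., 253.]), np.int32(21), np.int32(5), np.int32(5)) [517. -21. 148.]
placed (array([287. , 253.9]), np.int32(20), np.int32(5), np.int32(5)) [516.  58. 148.]
at [ 587.8 -371.8  201.2] rpy [3.141 0.    1.58 ] F [ 0.   0.2 -0.3] w 59.5 t 25.9
(586.5, -373.5, 18, 1.577) turn [0.  0.  0.1] shift [-0.0016 -0.0014  0.1832]
```

```bash
python3 -m handwheel '[[[0,0,0],[-0.001,0,0.05],0.65],[[0,0,0],[-0.001,0,0.1],0.65],[[0,0,0],[-0.001,0,0.15],0.65],[[0,0,0],[-0.001,0,0.175],0.65],[[0,0,0],[-0.001,0,0.183],0.65],[[0,0,0],[-0.001,0,0.183],0.65],[[0,0,0],[-0.001,0,0.183],0.3],[[0,0,0],[-0.001,0,0.183],0.3],[[0,0,0],[-0.001,0,0.183],0.3],[[0,0,0],[-0.001,0,0.183],0.3],[[0,0,0],[-0.001,0,0.183],0.3]]'
python3 -m handwheel '[[[0,0,0],[0,0,-0.05],0.3],[[0,0,0],[0,0,-0.1],0.3],[[0,0,0],[0,0,-0.15],0.3],[[0,0,0],[0,0,-0.185],0.3],[[0,0,0],[0,0,-0.185],0.3],[[0,0,0],[0,0,-0.185],0.3]]'
python3 -c "
from h import *
go((593,-22,200,1.577))"
```

```text
time: 27.0
tool_pos: [588.3, -375.1, 19.8]
tcp_rot: [3.139, 0.002, 1.578]
contact_force: [-0.2, 0.6, 6.9]
grip_width: 41.6
finger_force: 30.0
time: 27.6
tool_pos: [587.5, -374.5, 203.6]
tcp_rot: [3.14, 0.001, 1.578]
contact_force: [-0.3, 0.3, -1.5]
grip_width: 41.3
finger_force: 30.0
at [ 587.5 -374.5  203.6] rpy [3.140e+00 1.000e-03 1.578e+00] F [-0.3  0.3 -1.5] w 41.3 t 27.6
(593, -22, 200, 1.577) turn [0.1 0.1 0. ] shift [0.3525 0.0079 0.0032]
```

```bash
python3 -m handwheel '[[[0,0,0],[0.352,0.008,0.003],0.3],[[0,0,0],[0.352,0.008,0.003],0.3],[[0,0,0],[0.352,0.008,0.003],0.3],[[0,0,0],[0.352,0.008,0.003],0.3],[[0,0,0],[0.352,0.008,0.003],0.3],[[0,0,0],[0.352,0.008,0.003],0.3],[[0,0,0],[0.352,0.008,0.003],0.3],[[0,0,0],[0.352,0.008,0.003],0.3],[[0,0,0],[0.352,0.008,0.003],0.3],[[0,0,0],[0.352,0.008,0.003],0.3],[[0,0,0],[0.352,0.008,0.003],0.3]]'
python3 -c "
from h import *
go((593,-22,125.5,1.577))"
```

```text
time: 28.7
tool_pos: [592.8, -24.0, 198.9]
tcp_rot: [-3.14, 0.0, 1.576]
contact_force: [0.1, -0.3, -1.3]
grip_width: 41.2
finger_force: 30.0
at [592.8 -24.  198.9] rpy [-3.14   0.     1.576] F [ 0.1 -0.3 -1.3] w 41.2 t 28.7
(593, -22, 125.5, 1.577) turn [-0.1  0.  -0.1] shift [0.002  0.0003 0.0733]
```

```bash
python3 -m handwheel '[[[0,0,0],[0.002,0,0.035],0.3],[[0,0,0],[0.002,0,0.06],0.3],[[0,0,0],[0.002,0,0.068],0.3],[[0,0,0],[0.002,0,0.072],0.3],[[0,0,0],[0.002,0,0.0735],0.3],[[0,0,0],[0.002,0,0.0735],0.3]]'
python3 -m handwheel '[[[0,0,0],[0,0,0],0.62],[[0,0,0],[0,0,0],0.62],[[0,0,0],[0,0,0],0.62],[[0,0,0],[0,0,0],0.62],[[0,0,0],[0,0,-0.02],0.62],[[0,0,0],[0,0,-0.06],0.62],[[0,0,0],[0,0,-0.11],0.5],[[0,0,0],[0,0,-0.12],0],[[0,0,0],[0,0,-0.12],0],[[0,0,0],[0,0,-0.12],0]]'
python3 -c "
from h import *
go((474,289,200,1.577))"
```

```text
time: 29.3
tool_pos: [593.7, -20.8, 127.1]
tcp_rot: [3.14, 0.0, 1.577]
contact_force: [0.0, 0.3, -0.4]
grip_width: 41.4
finger_force: 30.0
time: 30.3
tool_pos: [592.4, -20.3, 244.8]
tcp_rot: [-3.14, -0.0, 1.578]
contact_force: [-0.1, 0.1, -1.5]
grip_width: 29.4
finger_force: 0.0
at [592.4 -20.3 244.8] rpy [-3.14  -0.     1.578] F [-0.1  0.1 -1.5] w 29.4 t 30.3
(474, 289, 200, 1.577) turn [-0.1 -0.   0. ] shift [ 0.3101 -0.1162  0.0451]
```

```bash
python3 -m handwheel '[[[0,0,0],[0.31,-0.116,0.03],0],[[0,0,0],[0.31,-0.116,0.03],0],[[0,0,0],[0.31,-0.116,0.03],0],[[0,0,0],[0.31,-0.116,0.03],0],[[0,0,0],[0.31,-0.116,0.03],0],[[0,0,0],[0.31,-0.116,0.03],0],[[0,0,0],[0.31,-0.116,0.03],0],[[0,0,0],[0.31,-0.116,0.045],0],[[0,0,0],[0.31,-0.116,0.045],0],[[0,0,0],[0.31,-0.116,0.045],0],[[0,0,0],[0.31,-0.116,0.045],0]]'
python3 - <<'E'
from h import *
c=snap('wrist','w8.png')
for b in blobs(c,(40,80,60),(90,255,255),100,(150,50,500,265)): print(b,onz(c,*b[0],85).round(1),dep(c,*b[0]).round(1))
t=snap('top')
cv2.imwrite('pics/t9.png',cv2.resize(cv2.cvtColor(t['image'][200:300,180:480],cv2.COLOR_RGB2BGR),None,fx=2.6,fy=2.6))
for b in blobs(t,(40,80,60),(90,255,255),8,(185,245,235,290)): print(b,onz(t,*b[0],85).round(0))
for b in blobs(t,(20,90,110),(35,255,255),4,(270,210,345,275)): print('placed',b,onz(t,*b[0],148).round(0),dep(t,*b[0]).round(0))
go((475,290,95,1.577))
E
```

```text
time: 31.4
tool_pos: [475.2, 288.1, 200.8]
tcp_rot: [-3.141, 0.0, 1.576]
contact_force: [-0.5, -0.1, -0.1]
grip_width: 0.7
finger_force: 0.0
(array([404.4, 226.2]), np.int32(880), np.int32(20), np.int32(77)) [530.5 289.2  85. ] [531.5 288.   79.9]
(array([322.6, 222.2]), np.int32(1100), np.int32(37), np.int32(38)) [476.6 291.6  85. ] [476.6 291.7  85.5]
(array([210.5, 253.9]), np.int32(42), np.int32(14), np.int32(4)) [528. 281.  85.]
(array([207.8, 272.7]), np.int32(49), np.int32(7), np.int32(8)) [475. 288.  85.]
placed (array([314.8, 225.6]), np.int32(19), np.int32(5), np.int32(5)) [593. -19. 148.] [592. -19. 151.]
placed (array([287. , 253.8]), np.int32(21), np.int32(5), np.int32(6)) [516.  58. 148.] [516.  58. 149.]
placed (array([316., 253.]), np.int32(21), np.int32(5), np.int32(5)) [517. -21. 148.] [517. -21. 151.]
at [475.4 288.1 201.3] rpy [ 3.141 -0.     1.576] F [ 0.5 -0.5 -0.3] w 0.5 t 31.5
(475, 290, 95, 1.577) turn [ 0. -0. -0.] shift [ 0.0019 -0.0005  0.1063]
```

View pics/t9.png

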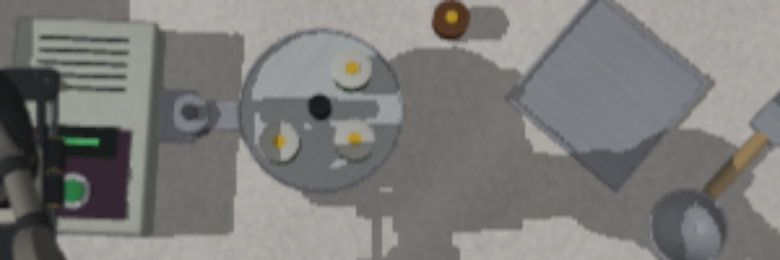

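View pics/w8.png

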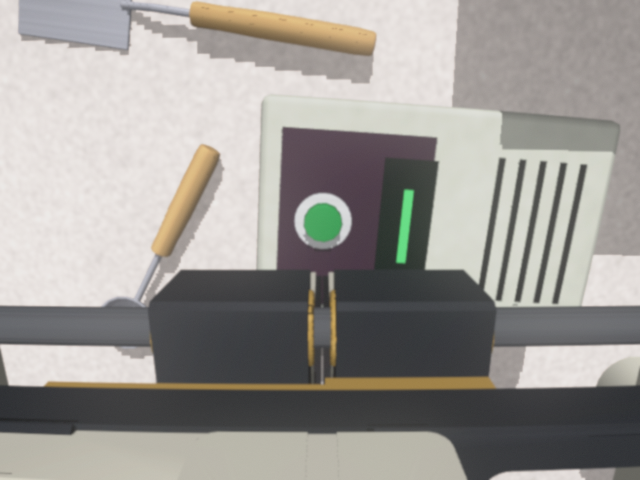

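The pan is empty, three cups stand upright on the plate, and the key is at (323,222) in the wrist view, i.e. (476,291).

```bash
python3 -m handwheel '[[[0,0,0],[0.003,0.001,0.04],0],[[0,0,0],[0.003,0.001,0.08],0],[[0,0,0],[0.003,0.001,0.1],0],[[0,0,0],[0.003,0.001,0.108],0],[[0,0,0],[0.003,0.001,0.112],0],[[0,0,0],[0.003,0.001,0.112],0],[[0,0,0],[0.003,0.001,0.112],0],[[0,0,0],[0.003,0.001,0.112],0]]'
python3 -m handwheel '[[[0,0,0],[0,0,0],0],[[0,0,0],[0,0,0],0]]'
```

```text
time: 32.3
tool_pos: [476.6, 292.1, 90.3]
tcp_rot: [3.139, -0.001, 1.578]
contact_force: [0.3, 0.1, -0.3]
grip_width: 0.6
finger_force: 0.0
time: 32.5
tool_pos: [476.1, 291.9, 89.5]
tcp_rot: [3.141, -0.0, 1.578]
contact_force: [0.0, 0.6, -0.2]
grip_width: 0.7
finger_force: 0.0
```

```bash
python3 -m handwheel '[[[0,0,0],[0,0,0.001],0],[[0,0,0],[0,0,0.002],0],[[0,0,0],[0,0,0.003],0],[[0,0,0],[0,0,0.003],0]]'; for i in 1; do python3 -m handwheel '[[[0,0,0],[0,0,0.001],0],[[0,0,0],[0,0,0.001],0]]'; done
python3 -m handwheel '[[[0,0,0],[0,0,0.0007],0],[[0,0,0],[0,0,0.0007],0]]'
```

```text
time: 32.9
tool_pos: [475.7, 291.7, 85.8]
tcp_rot: [-3.141, 0.0, 1.578]
contact_force: [-0.4, 0.2, 0.2]
grip_width: 0.4
finger_force: 0.0
time: 33.1
tool_pos: [476.0, 291.8, 85.2]
tcp_rot: [3.141, 0.0, 1.578]
contact_force: [-2.0, -1.3, 2.8]
grip_width: 0.1
finger_force: 1.2
time: 33.3
tool_pos: [475.9, 291.8, 84.6]
tcp_rot: [3.141, -0.0, 1.578]
contact_force: [-1.3, -0.6, 4.0]
grip_width: 0.5
finger_force: 1.8
```

```bash
for i in 1; do python3 -m handwheel '[[[0,0,0],[0,0,0.0005],0],[[0,0,0],[0,0,0.0005],0]]'; done; python3 -m handwheel '[[[0,0,0],[0,0,0.0005],0],[[0,0,0],[0,0,0.0005],0]]'
```

```text
time: 33.5
tool_pos: [475.9, 291.8, 84.0]
tcp_rot: [3.141, -0.0, 1.578]
contact_force: [-0.8, 0.1, 4.7]
grip_width: 0.5
finger_force: 2.2
time: 33.7
tool_pos: [475.9, 291.8, 83.2]
tcp_rot: [3.141, 0.0, 1.578]
contact_force: [-0.5, -0.6, 2.2]
grip_width: 0.6
finger_force: 1.2
```

```bash
python3 -m handwheel '[[[0,0,0],[0,0,0.0004],0],[[0,0,0],[0,0,0.0004],0]]'
```

```text
time: 33.9
tool_pos: [475.9, 291.8, 82.7]
tcp_rot: [3.142, 0.0, 1.578]
contact_force: [-0.4, 0.1, 2.3]
grip_width: 0.2
finger_force: 1.1
```

The force peaked at 4.7 N and then dropped to 2.3 N at about 2.5 mm, so the key has clicked. Letting go.

```bash
python3 -m handwheel '[[[0,0,0],[0,0,-0.01],0],[[0,0,0],[0,0,-0.04],0],[[0,0,0],[0,0,-0.09],0],[[0,0,0],[0,0,-0.13],0],[[0,0,0],[0,0,-0.13],0],[[0,0,0],[0,0,-0.13],0],[[0,0,0],[0,0,-0.13],0]]'
python3 - <<'E'
from h import *
t=snap('top')
for b in blobs(t,(20,90,110),(35,255,255),4,(270,210,345,275)): print('placed',b[0],onz(t,*b[0],148).round(0))
for b in blobs(t,(15,90,110),(35,255,255),4,(375,195,455,262)): print('pan',b[0])
c=snap('wrist'); 
for b in blobs(c,(40,80,60),(90,255,255),100,(250,150,400,265)): print('key',b[0],dep(c,*b[0]).round(1))
s=snap('scene'); cv2.imwrite('pics/s3.png',cv2.resize(cv2.cvtColor(s['image'][60:300,200:480],cv2.COLOR_RGB2BGR),None,fx=2,fy=2))
E
```

```text
time: 34.6
tool_pos: [475.2, 291.5, 211.8]
tcp_rot: [-3.139, 0.001, 1.578]
contact_force: [-0.1, -0.4, -0.1]
grip_width: 0.7
finger_force: 0.0
placed [314.8 225.6] [593. -19. 148.]
placed [316. 253.] [517. -21. 148.]
placed [286.8 253.8] [516.  59. 148.]
key [397.  242.3] [528.7 277.2  79.5]
key [323.1 223.4] [476.5 291.9  86.2]
```

View pics/s3.png

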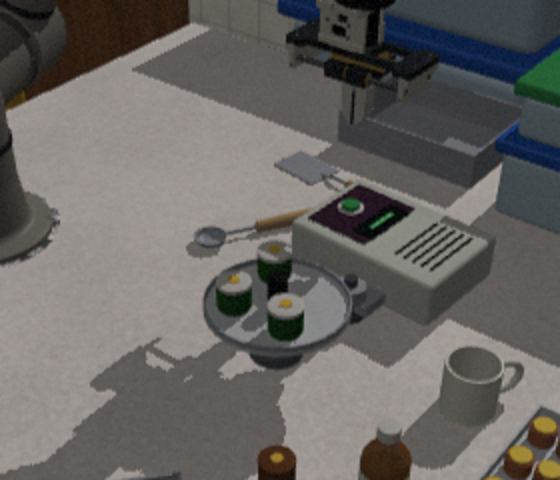

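The final scene view shows the stand seated at (278,300) with three upright cups on it. The key has sprung back, and the gripper is clear.

```bash
python3 -c "
from plant import close_job
print(close_job())"
```

```text
the job is handed in; nothing more can be done
None
```

I handed the job in, and no verdict came back: the arm is swung out to its stop, the stand sits flush on the spigot, all three green cups from the pan stand upright on the plate, and the start key was pressed until it clicked, about 2.5 mm down, then released.

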